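# Snap the brass spacer tube out of its spring clips

### The job

Two spacer tubes are held in spring clips on two identical small stands. Pull the brass tube forward out of its clips (towards the open side of the clips), carry it to the blue tray and set it down lying flat on the tray's floor: lower it in, do not drop it. Leave the grey aluminium tube in its clips.

Things in the scene. Friction and masses are not known exactly. Their poses are not given: they have to be found in the camera images.
- brass_tube_mid (a point): Middle, on the axis, of the loose brass-yellow tube (0.18 kg): round, 22 mm diameter, 200 mm long with 12 mm black hexagonal end caps (26 mm across flats). Own y runs along it. It starts level in its stand's two clips, axis 110 mm above the table. The 114 mm between the clips are free, with room all round (75 mm below): pinch it there from above, one finger in front, one behind.
- stand_a: Fixed stand of the brass tube, turned up to 20 degrees. Origin: on the table straight under the tube's axis, midway between the clips; y along the tube. Posts at y = +-65 mm, 124 mm high, 32 mm behind the axis, each with a 16 mm wide C-clip of two sprung jaws, open to the stand's -x (towards the robot). A level pull along -x of about 10 N frees the tube after 30 mm. End caps stop endwise sliding.
- tray: Blue open tray, fixed to the table, 140 mm (its x) by 280 mm (its y) outside, 28 mm high, walls and floor 4 mm thick. Origin at the centre of its underside (table height). The tube fits in lying roughly along the tray's y.
- grey_tube_mid (a point): Middle of the grey aluminium tube, same shape and size as the brass one, held in the clips of the other, identical stand. To be left there.

How it is judged:
By the outcome, as a careful person would: the job done as asked, in the order asked, and still so for the second after the job is handed in, with the robot touching nothing.
It also fails if it takes over 40 s, if anything falls off the work surface, if the arm or the gripper's body presses on something with over 40 N, if the wrist force passes 120 N, or if a joint passes its speed limit or range.

### The arm

A 6-joint arm with a two-finger parallel gripper is mounted at the origin on a cart in front of the work surface, level with it; the furniture and walls round the work are solid. World frame = base frame: x ahead of the robot, y to its left, z up, the work surface at z = 0. Lengths are in m, angles in rad, forces in N, time in s.
With the tool pointing down it reaches from about 0.275 to 0.725 m from the base axis. Payload 5.6 kg.
Tool frame: the origin (TCP) lies on the centre line of the jaws, within the pads' length; the fingertips stand 14 mm ahead of it and the grasp point (between the pads) lies 5 mm behind it (ctrl.tip_reach is the distance from the TCP to the fingertips, in m); z points along the fingers, y is the line along which they close (so a half turn about z gives the same grasp; the last joint's range is limited). The gripper opens to 85 mm and grips with 20 to 120 N. Pads are 22 mm wide; open, the fingers measure 114 mm over their backs; the gripper's body (76 mm by 85 mm) begins 54 mm behind the grasp point. The pads swing forward as they close: fully open they stand 13 mm farther back than shut.
Start: joints at [-1.013, 0.255, 0.108, 0, -1.424, -0.285], TCP at [0.148, -0.53, 0.245] pointing down, gripper open.
Joint ranges: [-2.95, 2.95], [-1.21, 1.97], [-1.09, 1.5], [-2.87, 1.71], [-2.94, -0.07], [-3.05, 3.05]. Speed limits (rad/s): [2.57, 2.57, 3.14, 3.14, 3.14, 3.14].

### API

Orientations are given as a unit quaternion [w, x, y, z].
In Python, from workcell import ctrl gives the robot as it stands.
- The arm moves only by the tool arm_command, never from a script. Its arguments are lists of equal length, an entry for each row: "slide": the shift along the world's x, y, z scaled (see below), a list of three; "spin": the turn about the world's z scaled (see below). A call has 1 to 10 rows; each row shifts and turns the commanded pose from where the row before left it; what a row does not reach is not made up. The controller multiplies each number of a shift by 0.02 m and each number of a turn by 5 degrees. A row lasts 1/10 s, in which the tool goes at most 50 mm and 8.59 degrees, less where a joint would pass 70% of its speed; a pose out of reach is approached as far as the arm can. A call with a number of a shift or a turn outside -1 to 1 is refused whole. A call with a gripper value outside its range is refused whole. "jaw" is the opening, from 0 (shut) to 1 (fully open), set as the call begins (left out, the last holds). The fingers move at their own pace and stop on an object; "squeeze" is the grip in N (left out, the last holds). Time passes only in rows, so rows that do not move let the fingers close. It gives the time, the measured TCP pose, the force and the opening at its end, in the units of the state.
- ctrl.observe(): the state, without advancing time (a new reading comes with each control period).
- ctrl.capture(name): name is "side" or "top" or "wrist"; returns the picture (384x512x3 uint8, blue, green, red); there is no depth.
- ctrl.get_calibration(name): a dict with "vfov" (degrees; the focal length in pixels is half the picture's height over the tangent of half this angle, whatever the lens; pixels are square), "cx", "cy" (the principal point, pixels), "dist" ([k1, k2, p1, p2, k3] as OpenCV has them; the pictures are not rectified), "R" (3x3) and "t" (3): a world point X has camera coordinates R X + t; the wrist camera has in their place "hand_eye" (4x4, takes a point from camera to tool coordinates, whose origin is the TCP and whose axes are the flange's). Camera axes: x right, y down, z forward; pixel columns grow to the right and rows downward; lengths in m; the calibration is good to about 2 mm. A picture is of the moment at which its call begins: read the wrist's pose just before it. get_calibration takes no time and is no camera call.
- ctrl.close_job(): hands the job in, once; it reports no verdict.
The state is a dict: "time": time; "qpos": joint angles; "joint_vel": joint speeds; "effort": joint torques, N m; "ee_pos": TCP position; "tcp_rot": TCP orientation; "wrist_force": force on the tool from outside, world axes, zero at the start; "wrist_torque": the same for the moment, N m; "opening": finger opening in m.
Only numpy, scipy, OpenCV 4.12 (cv2) and the standard library are available. Lean on these libraries where they do the work, as an engineer would, in place of code of your own. Each camera call takes 0.05 s, during which the arm holds its last target. There are 200 camera calls.

## Working session

There is one attempt and no reset: what is moved stays moved. The work goes in short steps, Python scripts to look and compute and a tool call to move; the robot and the scene stay as the last step left them, time stands still between calls to the robot, and variables do not carry over. Pictures are saved under pics/ and viewed, on a budget of 10 in all, crops included, one or two more only if the job needs it, and the job is handed in when it is done.

Besides the shell and the picture viewer there is one more tool, called after "Request:" by a JSON object that holds its "op" and its "data", one argument or row to a line. arm_command: Moves the arm, as the interface text tells. Its arguments: {"type":"object","properties":{"slide":{"type":"array","items":{"type":"array","items":{"type":"number","minimum":-1,"maximum":1}}},"spin":{"type":"array","items":{"type":"number","minimum":-1,"maximum":1}},"jaw":{"type":"number"},"squeeze":{"type":"number"}},"required":["slide","spin"]}

```bash
mkdir -p pics
python3 - <<'E'
from workcell import ctrl
import cv2
s=ctrl.observe(); print(s['time'],s['ee_pos'],s['tcp_rot'],s['opening'],ctrl.tip_reach)
for n in ('top','side'):
    cv2.imwrite(f'pics/{n}0.png',ctrl.capture(n))
    print(n,ctrl.get_calibration(n))
print(ctrl.get_calibration('wrist'))
E
```

```text
0.0 [ 0.14812278 -0.52917298  0.24437937] [-1.54572241e-04 -1.35919538e-01  9.90719393e-01  9.68988101e-04] 0.08543007716022409 0.014
top {'vfov': 47.07642974579459, 'cx': 249.35568804180622, 'cy': 190.3841193479196, 'dist': array([-0.12970462,  0.        ,  0.        ,  0.        ,  0.        ]), 'R': array([[ 0.02904462, -0.99936522,  0.02062936],
       [-0.97960916, -0.03256295, -0.19825625],
       [ 0.19880215, -0.01445043, -0.9799331 ]]), 't': array([-0.0151317 ,  0.57087134,  0.90234353])}
side {'vfov': 42.92365260568352, 'cx': 259.37494539345636, 'cy': 185.97523019892287, 'dist': array([-0.16376955,  0.        ,  0.        ,  0.        ,  0.        ]), 'R': array([[-0.99863504,  0.05127719, -0.00993511],
       [ 0.03647349,  0.54847388, -0.83537183],
       [-0.03738637, -0.83459395, -0.54959549]]), 't': array([0.57421249, 0.06383851, 0.96232892])}
{'vfov': 70.23387232776436, 'cx': 259.3090910898234, 'cy': 189.3532987851893, 'dist': array([-0.02199321,  0.        ,  0.        ,  0.        ,  0.        ]), 'hand_eye': array([[ 1.08481248e-03, -9.49268086e-01, -3.14466095e-01,
         8.06257456e-02],
       [ 9.99999410e-01,  1.04606788e-03,  2.91964667e-04,
        -2.28058845e-04],
       [ 5.18001411e-05, -3.14466226e-01,  9.49268661e-01,
        -1.28171221e-01],
       [ 0.00000000e+00,  0.00000000e+00,  0.00000000e+00,
         1.00000000e+00]])}
```

View pics/top0.png

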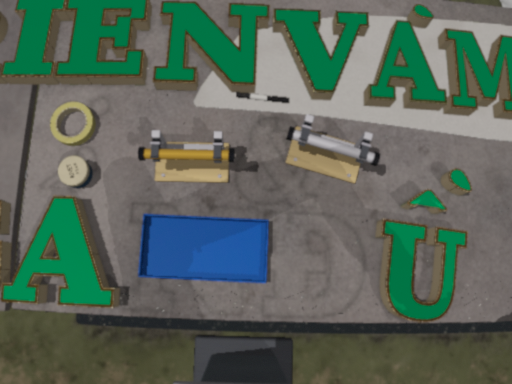

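View pics/side0.png

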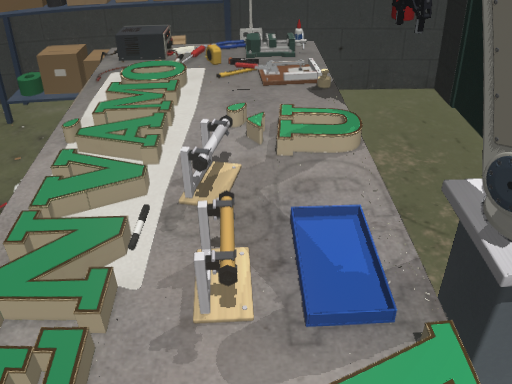

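The top view shows the brass tube at about (143..233, 154) and the grey one at (290..378, 132..158). The tray's corners are near (145,214), (270,219), (267,283) and (139,277). The side view agrees. I'll take one enlarged crop for accuracy.

```bash
cat > h.py <<'E'
from workcell import ctrl
import cv2, numpy as np
from scipy.spatial.transform import Rotation as Ro
def cam(name,s=None):
    c=ctrl.get_calibration(name); f=192/np.tan(np.radians(c['vfov']/2))
    K=np.array([[f,0,c['cx']],[0,f,c['cy']],[0,0,1]])
    if 'R' in c: R,t=c['R'],c['t']
    else:
        w,x,y,z=s['tcp_rot']; T=np.eye(4); T[:3,:3]=Ro.from_quat([x,y,z,w]).as_matrix(); T[:3,3]=s['ee_pos']
        M=np.linalg.inv(T@c['hand_eye']); R,t=M[:3,:3],M[:3,3]
    return K,c['dist'],R,t
def at_z(C,px,z):
    K,d,R,t=C
    u=cv2.undistortPoints(np.array(px,float).reshape(-1,1,2),K,d)[:,0]
    r=np.c_[u,np.ones(len(u))]@R; o=-R.T@t
    return o+r*((z-o[2])/r[:,2])[:,None]
def proj(C,X):
    K,d,R,t=C
    return cv2.projectPoints(np.array(X,float).reshape(-1,3),cv2.Rodrigues(R)[0],t,K,d)[0][:,0]
E
python3 - <<'E'
from h import *
im=cv2.imread('pics/top0.png')
cv2.imwrite('pics/crop1.png',cv2.resize(im[125:290,130:280],None,fx=3.6,fy=3.6,interpolation=cv2.INTER_CUBIC))
C=cam('top')
print(at_z(C,[(143,153.5),(233,155)],.11))
print(at_z(C,[(145,214),(270,219),(267,283),(139,277)],.028))
print(at_z(C,[(292,133),(377,158)],.11))
E
```

```text
[[0.63188894 0.22879412 0.11      ]
 [0.63465244 0.03977505 0.11      ]]
[[ 0.51565061  0.23299136  0.028     ]
 [ 0.51374925 -0.04549226  0.028     ]
 [ 0.37352731 -0.04198182  0.028     ]
 [ 0.37677196  0.23673204  0.028     ]]
[[ 0.68761932 -0.08347063  0.11      ]
 [ 0.63957435 -0.2657045   0.11      ]]
```

View pics/crop1.png

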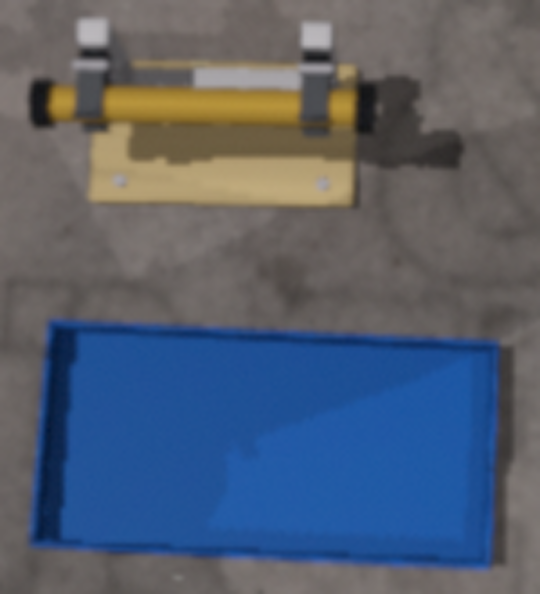

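The crop shows the brass tube's caps at (138.6,153.6) and (234.4,154.7) in full-picture pixels, so its middle is about (0.633, 0.134) and its yaw about 0.8°. The tray centre is about (0.445, 0.096), with yaw near -0.7°. The approach needs a shift of about (0.485, 0.663) m and a turn of +75°.

Request:
{"op": "arm_command", "data": {
  "slide": [
    [0.7,1,0],
    [0.7,1,0],
    [0.7,1,0],
    [0.7,1,0],
    [0.7,1,0],
    [0.7,1,0],
    [0.7,1,0],
    [0.7,1,0],
    [0.7,1,0],
    [0.7,1,0]
  ],
  "spin": [0.5,0.5,0.5,0.5,0.5,0.5,0.5,0.5,0.5,0.5],
  "jaw": 1
}}

```text
time: 1.1
ee_pos: [0.2885, -0.3286, 0.245]
tcp_rot: [-0.0, -0.348, 0.938, 0.0]
wrist_force: [-0.2, 0.0, -0.2]
opening: 0.0855
```

Request:
{"op": "arm_command", "data": {
  "slide": [
    [0.7,1,0],
    [0.7,1,0],
    [0.7,1,0],
    [0.7,1,0],
    [0.7,1,0],
    [0.7,1,0],
    [0.7,1,0],
    [0.7,1,0],
    [0.7,1,0],
    [0.7,1,0]
  ],
  "spin": [0.5,0.5,0.5,0.5,0.5,0.5,0.5,0.5,0.5,0.5]
}}

```text
time: 2.1
ee_pos: [0.4284, -0.1287, 0.2449]
tcp_rot: [-0.0, -0.543, 0.84, 0.0]
wrist_force: [-0.0, -0.6, -1.0]
opening: 0.0855
```

Request:
{"op": "arm_command", "data": {
  "slide": [
    [0.9,1,0],
    [0.9,1,0],
    [0.9,1,0],
    [0.9,1,0],
    [0.9,1,0],
    [0.9,1,0],
    [0.9,1,0],
    [0.9,1,0],
    [0.9,1,0],
    [0.9,1,0]
  ],
  "spin": [0.5,0.5,0.5,0.5,0.5,0.5,0.5,0.5,0.5,0.5]
}}

```text
time: 3.1
ee_pos: [0.6086, 0.0712, 0.2447]
tcp_rot: [0.0, 0.712, -0.703, -0.0]
wrist_force: [0.2, 0.1, 0.3]
opening: 0.0856
```

Request:
{"op": "arm_command", "data": {
  "slide": [
    [0.5,0.7,0],
    [0.5,0.7,0],
    [0.3,0.5,0],
    [0,0,0]
  ],
  "spin": [0,0,0,0]
}}

```text
time: 3.5
ee_pos: [0.6344, 0.1094, 0.2441]
tcp_rot: [0.001, 0.711, -0.703, -0.0]
wrist_force: [1.2, -0.8, -0.4]
opening: 0.0855
```

Run:
```python
from h import *
s=ctrl.observe(); im=ctrl.capture('wrist'); cv2.imwrite('pics/w1.png',im)
np.savez('w1.npz',tcp_rot=s['tcp_rot'],ee_pos=s['ee_pos'])
w,x,y,z=s['tcp_rot'];print(s['time'],s['ee_pos'],Ro.from_quat([x,y,z,w]).as_matrix()[:,1])
print(proj(cam('wrist',s),[(.632,.234,.11),(.633,.134,.11),(.634,.034,.11)]))
```

```text
3.5 [0.63437364 0.1093776  0.24411549] [-0.99992695 -0.01197251  0.00166145]
[[259.88737898 287.22563923]
 [260.24940232 206.59246739]
 [260.69740316 105.57639983]]
```

View pics/w1.png

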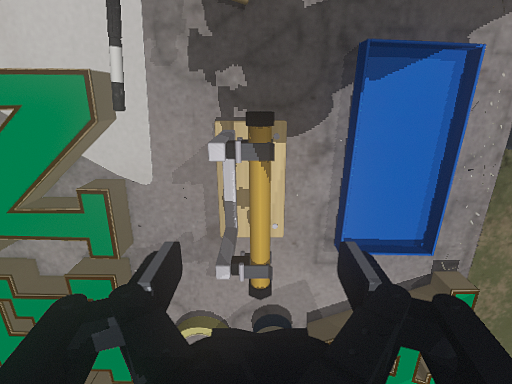

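The wrist view shows the tube running from its far cap end at (260,112) to the near one at (259,298). Its clips are at rows 150 and 268, and the tray rim corners are near (366,41), (484,45), (435,254) and (337,251).

Run:
```python
from h import *
C=cam('wrist',np.load('w1.npz'))
print(at_z(C,[(260,112),(259,297),(261,155),(258.5,262)],.11).round(4))
print(at_z(C,[(366,41),(484,45),(435,254),(337,251)],.028).round(4))
C=cam('top')
print(at_z(C,[(138.6,153.6),(234.4,154.7)],.11).round(4))
t=at_z(C,[(130+x/3.6,125+y/3.6) for x,y in [(52,322),(498,344),(490,566),(32,545)]],.028);print(t.round(4),t.mean(0))
```

```text
[[0.6346 0.0397 0.11  ]
 [0.6328 0.2478 0.11  ]
 [0.633  0.0801 0.11  ]
 [0.634  0.2003 0.11  ]]
[[ 0.5148 -0.0367  0.028 ]
 [ 0.3768 -0.0363  0.028 ]
 [ 0.3759  0.2386  0.028 ]
 [ 0.5205  0.2346  0.028 ]]
[[0.6314 0.2381 0.11  ]
 [0.6354 0.0369 0.11  ]]
[[ 0.5146  0.2342  0.028 ]
 [ 0.5102 -0.0419  0.028 ]
 [ 0.3751 -0.04    0.028 ]
 [ 0.3781  0.2371  0.028 ]] [0.44449681 0.09733878 0.028     ]
```

Both views put the tube's middle at about (0.6335, 0.139), with yaw about 0.8°; the tool is at 0.7°. The tray centre is about (0.445, 0.098). I'll grip with the TCP about 4 mm above the axis, so the tips clear the tray floor later.

Request:
{"op": "arm_command", "data": {
  "slide": [
    [0,0.7,0],
    [0,0.75,0],
    [0,0,-1],
    [0,0,-1],
    [0,0,-1],
    [0,0,-1],
    [0,0,-1],
    [0,0,-0.9],
    [0,0,-0.6],
    [0,0,0]
  ],
  "spin": [0,0,0,0,0,0,0,0,0,0]
}}

```text
time: 4.55
ee_pos: [0.633, 0.1375, 0.1135]
tcp_rot: [0.002, 0.711, -0.703, -0.001]
wrist_force: [-1.0, -0.4, 0.7]
opening: 0.0856
```

Request:
{"op": "arm_command", "data": {
  "slide": [
    [0,0,0],
    [0,0,0],
    [0,0,0],
    [0,0,0],
    [0,0,0],
    [0,0,0],
    [0,0,0],
    [0,0,0]
  ],
  "spin": [0,0,0,0,0,0,0,0],
  "jaw": 0,
  "squeeze": 50
}}

```text
time: 5.35
ee_pos: [0.6344, 0.1374, 0.1156]
tcp_rot: [-0.0, 0.711, -0.703, 0.0]
wrist_force: [0.0, -0.1, 2.0]
opening: 0.0202
```

The opening reads 20.2 mm on a 22 mm tube, so I'll check the grip height before pulling.

Run:
```python
from h import *
s=ctrl.observe(); print(s['opening'],s['ee_pos'],s['wrist_force'])
im=ctrl.capture('side'); w=ctrl.capture('wrist')
C=cam('side',s); print(proj(C,[(.6335,.139,.11),s['ee_pos'],s['ee_pos']-[0,0,.014]]))
a=cv2.resize(im[170:300,170:290],(480,520),interpolation=cv2.INTER_CUBIC)
cv2.imwrite('pics/s2.png',a); cv2.imwrite('pics/w2.png',w)
print(ctrl.observe()['opening'])
```

```text
0.02021268739113866 [0.63444418 0.13741126 0.11562282] [ 0.02883268 -0.10054333  1.96773256]
[[225.88082587 231.55508907]
 [225.1033778  228.12365887]
 [225.5492107  235.10190247]]
0.019969177935394423
```

View pics/s2.png

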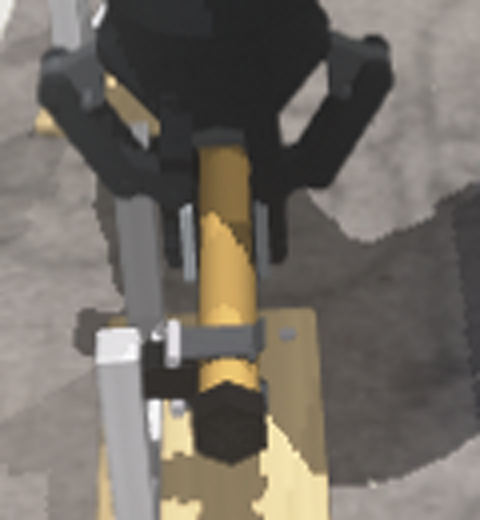

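The side crop shows a pad on each side of the tube at (190,235) and (262,235), with the tips reaching below its axis. I'll pull level along -x with a firmer squeeze.

Request:
{"op": "arm_command", "data": {
  "slide": [
    [0,0,0],
    [-0.3,0,0],
    [-0.4,0,0],
    [-0.4,0,0],
    [-0.4,0,0],
    [-0.4,0,0],
    [-0.4,0,0],
    [-0.4,0,0],
    [-0.4,0,0],
    [0,0,0]
  ],
  "spin": [0,0,0,0,0,0,0,0,0,0],
  "squeeze": 80
}}

```text
time: 6.45
ee_pos: [0.5712, 0.1374, 0.1155]
tcp_rot: [0.0, 0.711, -0.703, -0.0]
wrist_force: [0.6, 0.2, -1.3]
opening: 0.0191
```

Run:
```python
from h import *
s=ctrl.observe(); print(s['time'],s['opening'],s['ee_pos'],s['wrist_force'],s['wrist_torque'])
im=ctrl.capture('side'); cv2.imwrite('pics/s3.png',cv2.resize(im[150:330,170:400],None,fx=3,fy=3,interpolation=cv2.INTER_CUBIC))
```

```text
6.45 0.019084541431708534 [0.57118919 0.13737441 0.11549377] [ 0.62523632  0.23677104 -1.27755947] [-0.00303371  0.04145155  0.01833025]
```

View pics/s3.png

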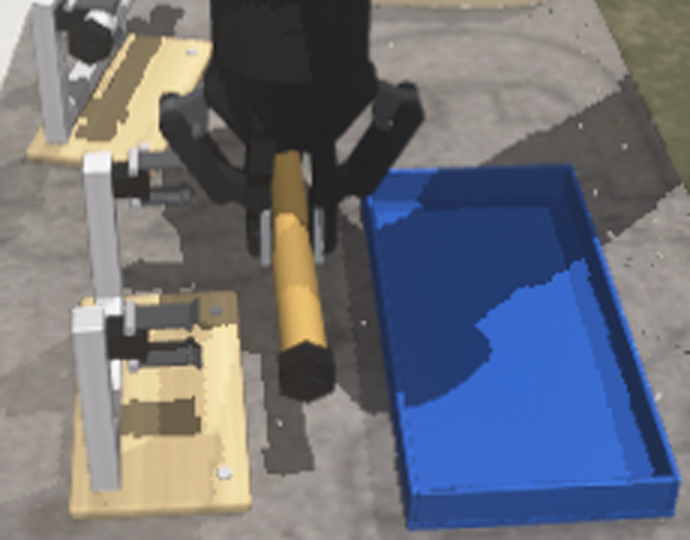

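The tube is clear of the clips and held level between the pads: its near cap is at (305,372) in the crop, the clips are empty, and the grey tube is still in place. Next, over the tray and down.

Request:
{"op": "arm_command", "data": {
  "slide": [
    [-0.8,-0.25,0],
    [-0.8,-0.25,0],
    [-0.8,-0.25,0],
    [-0.8,-0.25,0],
    [-0.8,-0.25,0],
    [-0.8,-0.25,0],
    [-0.8,-0.25,0],
    [-0.7,-0.3,0],
    [0,0,0]
  ],
  "spin": [0,0,0,0,0,0,-0.1,-0.2,0]
}}

```text
time: 7.4
ee_pos: [0.4451, 0.0958, 0.1155]
tcp_rot: [-0.0, -0.702, 0.713, 0.0]
wrist_force: [0.8, 0.3, -1.4]
opening: 0.0191
```

Request:
{"op": "arm_command", "data": {
  "slide": [
    [0,0,-0.7],
    [0,0,-0.8],
    [0,0,-0.8],
    [0,0,-0.7],
    [0,0,-0.6],
    [0,0,-0.4],
    [0,0,-0.2],
    [0,0,0],
    [0,0,0]
  ],
  "spin": [0,0,0,0,0,0,0,0,0]
}}

```text
time: 8.3
ee_pos: [0.4467, 0.0965, 0.0317]
tcp_rot: [0.0, -0.702, 0.712, -0.0]
wrist_force: [0.9, -0.0, -1.9]
opening: 0.0192
```

Run:
```python
from h import *
s=ctrl.observe(); print(s['time'],s['opening'],s['ee_pos'],s['wrist_force'],s['wrist_torque'])
im=ctrl.capture('side'); cv2.imwrite('pics/s4.png',cv2.resize(im[150:330,210:410],None,fx=3,fy=3,interpolation=cv2.INTER_CUBIC))
```

```text
8.3 0.019194129920004483 [0.44674488 0.09654333 0.03174585] [ 0.9395155  -0.04052214 -1.94327911] [-0.0304304   0.00925569 -0.02512398]
```

View pics/s4.png

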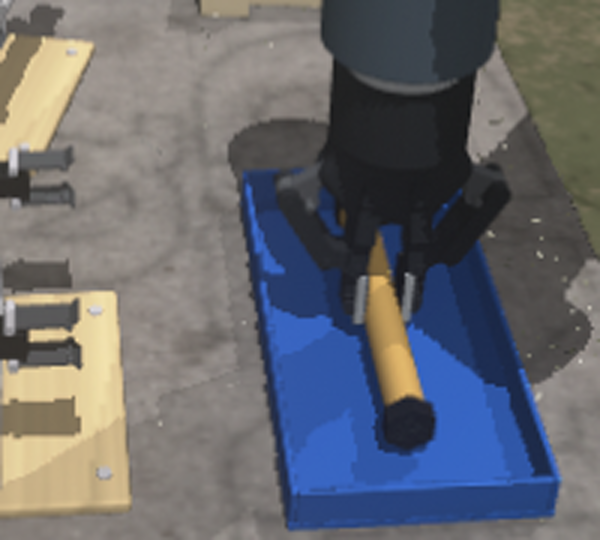

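The tube is inside the tray walls, just above the floor and roughly along the tray. I'll lower it in small steps, watching the force.

Request:
{"op": "arm_command", "data": {
  "slide": [
    [0,0,-0.1],
    [0,0,-0.1],
    [0,0,0],
    [0,0,0]
  ],
  "spin": [0,0,0,0]
}}

```text
time: 8.75
ee_pos: [0.4462, 0.0963, 0.0273]
tcp_rot: [-0.0, -0.702, 0.712, -0.0]
wrist_force: [0.4, -0.4, -1.7]
opening: 0.0191
```

Request:
{"op": "arm_command", "data": {
  "slide": [
    [0,0,-0.1],
    [0,0,0],
    [0,0,0]
  ],
  "spin": [0,0,0]
}}

```text
time: 9.05
ee_pos: [0.4462, 0.0964, 0.0253]
tcp_rot: [0.0, -0.702, 0.712, 0.0]
wrist_force: [0.3, -0.2, -0.7]
opening: 0.0193
```

Request:
{"op": "arm_command", "data": {
  "slide": [
    [0,0,-0.05],
    [0,0,0],
    [0,0,0]
  ],
  "spin": [0,0,0]
}}

```text
time: 9.35
ee_pos: [0.4463, 0.0964, 0.025]
tcp_rot: [0.0, -0.702, 0.712, -0.0]
wrist_force: [-3.1, 0.3, 6.8]
opening: 0.0193
```

Request:
{"op": "arm_command", "data": {
  "slide": [
    [0,0,-0.05],
    [0,0,0],
    [0,0,0]
  ],
  "spin": [0,0,0]
}}

```text
time: 9.65
ee_pos: [0.4464, 0.0964, 0.0248]
tcp_rot: [0.0, -0.702, 0.712, -0.0]
wrist_force: [-5.5, -0.1, 15.7]
opening: 0.019
```

The tube is on the floor at 15.7 N. I'll ease back to a light contact and open gently in stages so it settles without a drop.

Request:
{"op": "arm_command", "data": {
  "slide": [
    [0,0,0.05],
    [0,0,0],
    [0,0,0]
  ],
  "spin": [0,0,0],
  "squeeze": 20
}}

```text
time: 9.95
ee_pos: [0.4464, 0.0964, 0.0249]
tcp_rot: [0.0, -0.702, 0.712, -0.0]
wrist_force: [-2.8, -1.0, 8.3]
opening: 0.0192
```

Request:
{"op": "arm_command", "data": {
  "slide": [
    [0,0,0],
    [0,0,0],
    [0,0,0],
    [0,0,0],
    [0,0,0]
  ],
  "spin": [0,0,0,0,0],
  "jaw": 0.3
}}

```text
time: 10.45
ee_pos: [0.4462, 0.0963, 0.0242]
tcp_rot: [-0.0, -0.702, 0.712, 0.0]
wrist_force: [0.3, -0.2, -0.2]
opening: 0.0257
```

Request:
{"op": "arm_command", "data": {
  "slide": [
    [0,0,0],
    [0,0,0],
    [0,0,0],
    [0,0,0],
    [0,0,0]
  ],
  "spin": [0,0,0,0,0],
  "jaw": 0.55
}}

```text
time: 10.95
ee_pos: [0.4462, 0.0963, 0.0243]
tcp_rot: [-0.0, -0.702, 0.712, -0.0]
wrist_force: [-0.5, -0.7, -1.3]
opening: 0.047
```

Run:
```python
from h import *
s=ctrl.observe(); print(s['time'],s['opening'],s['ee_pos'],s['wrist_force'])
im=ctrl.capture('side'); cv2.imwrite('pics/s5.png',cv2.resize(im[150:330,210:410],None,fx=3,fy=3,interpolation=cv2.INTER_CUBIC))
```

```text
10.95 0.04700341056335806 [0.44620758 0.09633894 0.0242907 ] [-0.51684504 -0.66053253 -1.27845127]
```

View pics/s5.png

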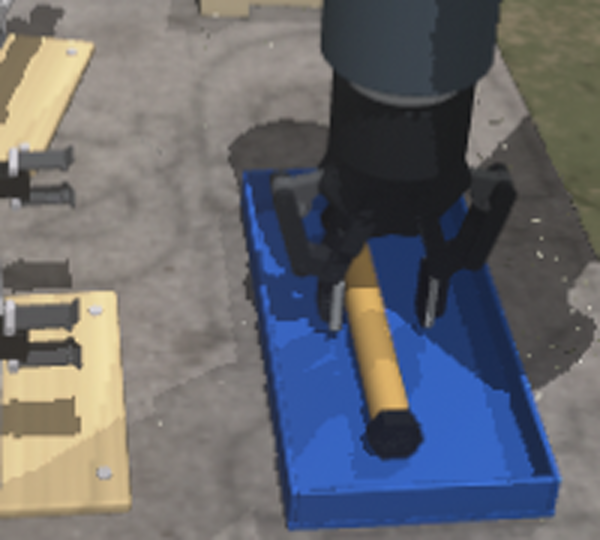

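The tube lies on the tray floor, having rolled a few millimetres onto a flat, and the pads stand clear on both sides at (335,305) and (430,305). I'll rise straight up, then check.

Request:
{"op": "arm_command", "data": {
  "slide": [
    [0,0,0.2],
    [0,0,0.5],
    [0,0,1],
    [0,0,1],
    [0,0,1],
    [0,0,1],
    [0,0,1],
    [0,0,1],
    [0,0,1],
    [0,0,1]
  ],
  "spin": [0,0,0,0,0,0,0,0,0,0]
}}

```text
time: 12.0
ee_pos: [0.4461, 0.0962, 0.2001]
tcp_rot: [0.001, -0.702, 0.712, -0.0]
wrist_force: [0.3, -0.2, -0.1]
opening: 0.0473
```

Request:
{"op": "arm_command", "data": {
  "slide": [
    [-0.5,-1,0.3],
    [-0.5,-1,0.3],
    [-0.5,-1,0.3],
    [-0.5,-1,0.3],
    [-0.5,-1,0.3],
    [-0.5,-1,0.3],
    [0,-1,0],
    [0,-1,0],
    [0,0,0],
    [0,0,0]
  ],
  "spin": [0,0,0,0,0,0,0,0,0,0]
}}

```text
time: 13.0
ee_pos: [0.3861, -0.0639, 0.2349]
tcp_rot: [0.0, -0.701, 0.713, -0.0]
wrist_force: [-0.2, -0.1, 0.5]
opening: 0.0469
```

Run:
```python
from h import *
s=ctrl.observe(); print(s['time'],s['ee_pos'],s['wrist_force'])
a=ctrl.capture('side')[60:340,150:410]; b=ctrl.capture('top')[100:300,120:400]
f=lambda i:cv2.resize(i,(400,int(400*i.shape[0]/i.shape[1])),interpolation=cv2.INTER_CUBIC)
a,b=f(a),f(b); b=cv2.copyMakeBorder(b,0,len(a)-len(b),0,0,cv2.BORDER_CONSTANT)
cv2.imwrite('pics/fin.png',np.hstack([a,b]))
```

```text
13.0 [ 0.38607898 -0.06385252  0.23490574] [-0.16666858 -0.08806726  0.48389168]
```

View pics/fin.png

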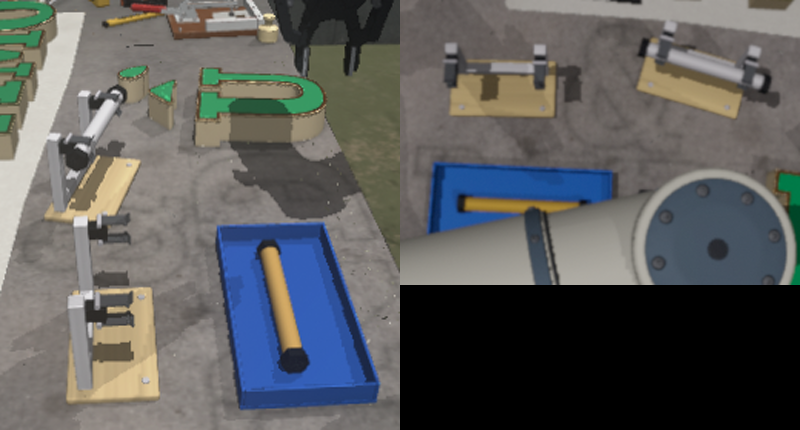

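The final picture shows the brass tube flat on the tray floor, from (268,250) to (293,360). Its stand is empty, the grey tube is still in its clips, and the gripper is clear.

```bash
python3 -c "
from workcell import ctrl
print(ctrl.close_job())"
```

```text
the job is handed in; nothing more can be done
None
```

The brass tube is lying flat on the blue tray's floor, roughly along its length. The grey tube is still in its clips. I handed the job in at about 13 s.

I gripped the tube between the clips and pulled it 63 mm level towards the robot. I carried it over the tray and lowered it until it touched the floor, peaking at about 16 N, then eased off and opened the jaws in stages.

- **Last checks:** the side picture showed the tube flat inside the tray walls, its stand empty and the gripper well clear. The wrist force was about zero. The top view was partly blocked by the arm, but showed the same.
- **Disagreements:**
  - The finger opening read 19–20 mm on the 22 mm tube. I put this down to pad give, and the grip held.
  - The tube rolled a few millimetres onto a flat of its hexagonal caps when released.

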